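# Set the guest bathroom's candles in their holders

### The arm

A 7-joint arm with a two-finger parallel gripper is mounted at the origin on the work surface. World frame = base frame: x ahead of the robot, y to its left, z up, the work surface at z = 0. Lengths are in m, angles in rad, forces in N, time in s.
With the tool pointing down it reaches from about 0.4 to 0.875 m from the base axis. Payload 19.3 kg.
Tool frame: the origin (TCP) lies between the finger pads; the fingertips stand 25 mm ahead of it and the grasp point (between the pads) lies 6 mm ahead of it; z points along the fingers, y is the line along which they close (so a half turn about z gives the same grasp; the last joint's range is limited). The gripper opens to 85 mm and grips with 20 to 120 N. Pads are 22 mm wide; open, the fingers measure 114 mm over their backs; the gripper's body (76 mm by 85 mm) begins 54 mm behind the grasp point. The pads swing forward as they close: fully open they stand 13 mm farther back than shut.
Start: joints at [-1.259, 0.521, -0.036, 1.599, 0.021, 1.021, -0.113], TCP at [0.233, 0.58, 0.22] pointing down, gripper open.
Joint ranges: [-2.91, 2.91], [-0.3, 2.13], [-1.5, 1.42], [0.17, 2.43], [-1.26, 4.41], [0.16, 1.93], [-2.52, 2.52]. Speed limits (rad/s): [1.89, 1.89, 2.39, 2.39, 3.01, 3.01, 3.01].

### API

Orientations are given as a unit quaternion [x, y, z, w].
In Python, from plant import ctrl gives the robot as it stands. The module is installed in compiled form; this text tells all that it offers.
- The arm moves only by the tool play_rows, never from a script. Its argument "plan" is a list of rows, each a list of 3 entries, a list of its own where there are three numbers: the shift along the tool's x, y, z each as a share of 0.4 m, from -1 to 1, then the turn, a rotation vector about the tool's x, y, z each as a share of 360 degrees, from -1 to 1, then the opening, from 0 (shut) to 1 (fully open). A call has 1 to 20 rows; each row is the pose to reach, as a shift and turn from the pose commanded when the call began, along the tool's axes at that moment, turning the shorter way round; what a row does not reach only later rows make up. A row lasts 1/10 s, in which the tool goes at most 50 mm and 8.59 degrees, less where a joint would pass 70% of its speed; a pose out of reach is approached as far as the arm can. A call with a number of a shift or a turn outside -1 to 1 is refused whole. A call with a gripper value outside its range is refused whole. The fingers move at their own pace and stop on an object; the grip force is fixed at half the most. Time passes only in rows, so rows that repeat a pose let the fingers close. It gives the time, the measured TCP pose, the force, the opening and the grip force at its end, in the units of the state.
- ctrl.get_obs(): the state, without advancing time (a new reading comes with each control period).
- ctrl.snapshot(name): name is "side" or "top" or "wrist"; returns a dict with "img" (384x512x3 uint8, red, green, blue), "z_map" (384x512 float32, m along the optical axis (not along the pixel's ray), 0 where there is no reading), "camera_matrix" (3x3 intrinsics, pixels), "k1" (the pictures are not rectified: a ray, as slopes to the right and down, at radius r is drawn at 1 + k1 r^2 times it, then the intrinsics apply), "world_to_cam" (4x4, takes a point from world to camera coordinates). Camera axes: x right, y down, z forward; pixel columns grow to the right and rows downward; lengths in m; the calibration is good to about 2 mm. A picture is of the moment at which its call begins.
- ctrl.hand_in(): hands the job in; it is judged then, once.
Trained networks look in the newest picture that a camera, given by its name, has taken for a name from the list of things; names that differ only in an ending like _2 or _b are one class to them, and where a whole thing is asked for, a point or a joint stands for the part that bears it (a point fixed in the world has none). Each returns a list of dicts, best first, with "conf" (0 to 1); they miss things now and then, are a little off and sometimes report something else, mostly with a low value. They report only what shows in the picture. A call takes as long as a camera call. They do not tell look-alikes from the thing itself.
- ctrl.recognise(query, camera): "rect" ([left, top, width, height] in pixels, round what is visible of it).
- ctrl.outline_of(query, camera): "mask" (384x512 bool, what is visible of it) and "rect" ([left, top, width, height] in pixels, round what is visible of it).
- ctrl.landmark_of(query, camera): "xy" ([column, row] in pixels: a listed point, or the origin of a listed thing).
The state is a dict: "time": time; "qpos": joint angles; "joint_velocities": joint speeds; "joint_torque": joint torques, N m; "ee_pos": TCP position; "ee_rot": TCP orientation; "contact_force": force on the tool from outside, world axes, zero at the start; "ft_torque": the same for the moment, N m; "grip_width": finger opening in m; "grip_force": force on a finger pad.
Only numpy, scipy, OpenCV 4.12 (cv2) and the standard library are available. Lean on these libraries where they do the work, as an engineer would, in place of code of your own. Each camera call takes 0.05 s, during which the arm holds its last target. There are 200 camera calls.

### The job

Set each of the four candles upright in the wooden holder made for it: the small tealight in the small cup, the large tealight in the wide dish, the square candle on the square plate with its sides in line with the rim, and the tall round candle on the footed stand, each sitting flat inside the rim. Leave the jar and the nail brush that stand among them where they are.

Things in the scene. Friction and masses are not known exactly. Their poses are not given: they have to be found in the camera images.
- tealight: Small tealight candle: ivory wax in a thin bare aluminium cup, a plain cylinder 38 mm across and 25 mm tall (a 5 mm wick on top is look only), about 30 g. Origin at the centre of its underside, z up; round, so its yaw means nothing. Belongs in small_cup.
- large_tealight: Large tealight candle: the same make, 58 mm across and 28 mm tall, about 70 g. Origin at the centre of its underside, z up; round, so its yaw means nothing. Belongs in wide_dish.
- square_candle: Square block candle of bare ivory wax, 50 x 50 mm and 60 mm tall, about 130 g. Origin at the centre of its underside, z up, x and y square to its side faces. Belongs on square_plate, sides in line with the rim.
- tall_candle: Tall round pillar candle of bare ivory wax, 46 mm across and 90 mm tall, about 130 g. Origin at the centre of its underside, z up; round, so its yaw means nothing. Belongs on footed_stand.
- small_cup: Low round holder of brown turned wood, loose on the counter, 66 mm across and 12 mm high. A round well open at the top: 54 mm across, its flat floor 6 mm above the underside, so the rim stands 6 mm above that floor. Origin at the centre of its underside, z up; round, so its yaw means nothing. 
- wide_dish: Low round holder of the same wood, loose, 100 mm across with a broad rim and 14 mm high. Round well 76 mm across, its flat floor 6 mm above the underside, the rim 8 mm above that floor. Origin at the centre of its underside, z up; round, so its yaw means nothing. 
- square_plate: Low square holder of the same wood, loose, 80 x 80 mm and 12 mm high. Square well 68 x 68 mm, its flat floor 6 mm above the underside, the rim 6 mm above that floor. Origin at the centre of its underside, z up, x and y square to its sides.
- footed_stand: Round candle stand of the same wood, loose: foot 72 mm across, thin turned stem, and on top a shallow cup 78 mm across with its rim 56 mm above the counter. The well in it is 64 mm across, its flat floor 50 mm above the counter, the rim 6 mm above that floor. Origin at the centre of its underside, z up; round, so its yaw means nothing. 
- jar: Not a candle: a closed white ceramic jar with a flat cork lid and a small cork knob, 62 mm across and 80 mm tall over the knob, about 350 g. It stands among the candles and holders and stays where it is. Origin at the centre of its underside, z up; round, so its yaw means nothing. 
- nail_brush: Not a candle: a nail brush lying on its bristles, pale wood back 90 x 40 mm with a ridge on top, 34 mm high, about 90 g. It stays where it is. Origin at the centre of its underside, x along its length, z up.
Mind the look-alikes: they are no part of the job. What is shaped like the large_tealight but orange is not meant.

How it is judged:
By the outcome, as a careful person would: the job done as asked, in the order asked, and still so for the second after the job is handed in, with the robot touching nothing.
It also fails if it takes over 128 s, if anything falls off the work surface, if the arm or the gripper's body presses on something with over 40 N, if the wrist force passes 120 N, or if a joint passes its speed limit or range.

## Working session

There is one attempt and no reset: what is moved stays moved. The work goes in short steps, Python scripts to look and compute and a tool call to move; the robot and the scene stay as the last step left them, time stands still between calls to the robot, and variables do not carry over. Pictures are saved under pics/ and viewed, at most 14 in all, crops included, and the job is handed in when it is done.

Besides the shell and the picture viewer there is one more tool, called as name(argument=value, ...) on one line, values as JSON. play_rows: Moves the arm, as the interface text tells. Shift numbers are shares of 0.4 m and turn numbers shares of 360 degrees, none past 1 either way. Its arguments: {"type":"object","properties":{"plan":{"type":"array"}},"required":["plan"]}

```bash
mkdir -p pics; ls; cat > h.py <<'E'
import numpy as np,cv2,pickle
from plant import ctrl
def snap(cam,save=None):
    s=ctrl.snapshot(cam)
    if save: cv2.imwrite('pics/'+save,s['img'][:,:,::-1])
    return s
def world(s):
    """world xyz for each pixel"""
    K=np.array(s['camera_matrix']);k=s['k1'];H,W=s['z_map'].shape
    u,v=np.meshgrid(np.arange(W),np.arange(H))
    D=np.array([k,0,0,0,0.])
    p=cv2.undistortPoints(np.stack([u,v],-1).reshape(-1,1,2).astype(float),K,D).reshape(H,W,2)
    z=s['z_map'];c=np.stack([p[...,0]*z,p[...,1]*z,z],-1)
    T=np.linalg.inv(s['world_to_cam'])
    w=c@T[:3,:3].T+T[:3,3]
    w[z<=0]=np.nan
    return w
names="tealight large_tealight square_candle tall_candle small_cup wide_dish square_plate footed_stand jar nail_brush".split()
E
python3 - <<'E'
from h import *
o=ctrl.get_obs();print({k:np.round(v,3) for k,v in o.items()})
for c in ['top','side']:
    s=snap(c,c+'0.png');w=world(s)
    print(c,np.round(np.linalg.inv(s['world_to_cam'])[:3,3],2),s['k1'])
    for n in names:
        for d in ctrl.outline_of(n,c)[:3]:
            m=d['mask'];p=w[m];p=p[~np.isnan(p[:,0])]
            if len(p)<5: continue
            zt=np.percentile(p[:,2],97)
            t=p[p[:,2]>zt-.004]
            print(n,round(d['conf'],2),d['rect'],'ztop %.3f'%zt,'mid',np.round((t.min(0)+t.max(0))/2,3)[:2],'ext',np.round(np.ptp(t,axis=0),3)[:2])
E
```

```text
pics
{'time': np.float64(0.0), 'qpos': array([-1.259,  0.522, -0.036,  1.6  ,  0.021,  1.021, -0.113]), 'joint_velocities': array([ 0.   , -0.001, -0.001, -0.001,  0.   ,  0.002, -0.   ]), 'joint_torque': array([-2.0000e-03, -9.2710e+01,  1.9790e+00, -3.6992e+01,  1.8000e-02,
        8.0000e-03, -0.0000e+00]), 'ee_pos': array([0.233, 0.58 , 0.22 ]), 'ee_rot': array([ 0.19 ,  0.982, -0.001, -0.   ]), 'contact_force': array([-0.185,  0.177,  0.267]), 'ft_torque': array([0.025, 0.052, 0.005]), 'grip_force': np.float64(0.0), 'grip_width': np.float64(0.085)}
top [0.37 0.01 1.  ] -0.08038327065124251
tealight 0.53 [403.2, 189.8, 12.8, 12.6] ztop 0.028 mid [ 0.526 -0.428] ext [0.036 0.038]
large_tealight 0.82 [97.7, 114.9, 22.7, 25.9] ztop 0.031 mid [0.689 0.393] ext [0.057 0.058]
large_tealight 0.75 [136.0, 141.1, 21.4, 22.0] ztop 0.031 mid [0.625 0.287] ext [0.055 0.056]
large_tealight 0.67 [126.2, 182.8, 21.9, 22.4] ztop 0.030 mid [0.507 0.302] ext [0.055 0.057]
square_candle 0.96 [352.9, 236.4, 30.2, 21.2] ztop 0.063 mid [ 0.386 -0.301] ext [0.054 0.057]
tall_candle 0.57 [116.5, 239.0, 
[... 1409 characters left out ...]
296.0, 18.4, 22.5] ztop 0.026 mid [ 0.527 -0.428] ext [0.038 0.039]
tall_candle 0.62 [225.1, 190.1, 23.4, 35.8] ztop 0.078 mid [ 0.452 -0.091] ext [0.013 0.018]
small_cup 0.77 [226.5, 173.1, 23.1, 14.5] ztop 0.014 mid [0.461 0.096] ext [0.06  0.064]
small_cup 0.64 [226.7, 192.2, 22.1, 35.9] ztop 0.078 mid [ 0.449 -0.091] ext [0.018 0.018]
wide_dish 0.81 [232.8, 125.9, 24.8, 12.1] ztop 0.017 mid [0.502 0.438] ext [0.084 0.095]
footed_stand 0.56 [304.3, 190.5, 31.6, 36.6] ztop 0.058 mid [ 0.657 -0.107] ext [0.075 0.077]
jar 0.76 [226.4, 189.9, 20.1, 36.8] ztop 0.076 mid [ 0.45  -0.097] ext [0.04  0.047]
nail_brush 0.62 [298.1, 241.6, 31.0, 32.3] ztop 0.035 mid [ 0.622 -0.279] ext [0.041 0.055]
```

```bash
python3 - <<'E'
import cv2
a=cv2.imread('pics/top0.png');cv2.imwrite('pics/top_c.png',cv2.resize(a[95:275,50:430],None,fx=2.1,fy=2.1,interpolation=cv2.INTER_CUBIC))
cv2.imwrite('pics/tl.png',cv2.resize(a[105:215,85:195],None,fx=5,fy=5,interpolation=cv2.INTER_CUBIC))
E
```

```text
(no output)
```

View pics/top_c.png

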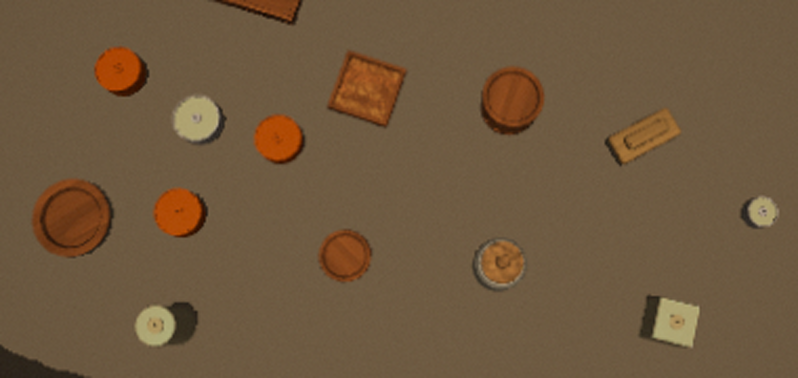

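View pics/tl.png

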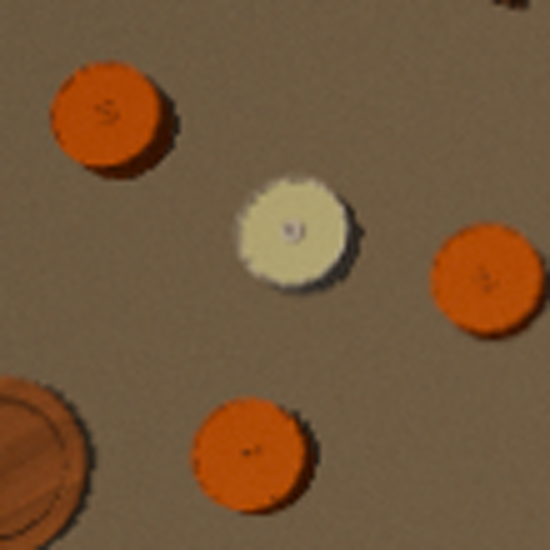

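The large-tealight candidates in the top image are (146,152) ivory, (109,128) orange, (137,194) orange and about (182,161) orange. The crop confirms that only the one at (146,152), world (0.626, 0.288), is ivory, so that is the target. The other three are the look-alikes. Next I'll get the square yaws and write a move helper.

```bash
cat >> h.py <<'E'
from scipy.spatial.transform import Rotation as R
def rel(pts):
    """pts: list of (x,y,z,yaw_deg of tool y axis mod 180); prints rows' shift and turn shares from the present pose"""
    o=ctrl.get_obs();p=o['ee_pos'];r=R.from_quat(o['ee_rot'])
    y0=r.apply([0,1,0]);print('now',np.round(p,4),'yaw %.1f'%np.degrees(np.arctan2(y0[1],y0[0])),'w %.4f'%o['grip_width'],'F',np.round(o['contact_force'],1),'t %.1f'%o['time'],'q7 %.2f'%o['qpos'][6])
    for x,y,z,yaw in pts:
        c=[]
        for a in (yaw,yaw+180):
            a=np.radians(a);ty=np.array([np.cos(a),np.sin(a),0]);tz=np.array([0,0,-1.]);tx=np.cross(ty,tz)
            c.append((r.inv()*R.from_matrix(np.stack([tx,ty,tz],1))).as_rotvec())
        v=min(c,key=np.linalg.norm)
        print((x,y,z,yaw),'->',np.round(r.inv().apply(np.array([x,y,z])-p)/.4,3).tolist(),np.round(v/(2*np.pi),4).tolist())
def measure(cam,ns,s=None):
    s=s or snap(cam);w=world(s)
    for n in ns:
        for d in ctrl.outline_of(n,cam)[:2]:
            p=w[d['mask']];p=p[~np.isnan(p[:,0])]
            if len(p)<8: continue
            zt=np.percentile(p[:,2],95);t=p[p[:,2]>zt-.005]
            b=cv2.minAreaRect((t[:,:2]*1000).astype(np.float32))
            print(n,round(d['conf'],2),'rect',np.round(d['rect']).astype(int).tolist(),'ztop %.3f'%zt,'minrect mm',np.round(b[0],1),np.round(b[1],1),'ang %.1f'%b[2])
E
python3 - <<'E'
from h import *
measure('top',names)
rel([(.526,-.428,.22,-39),(.526,-.428,.033,-39)])
E
```

```text
tealight 0.71 rect [403, 188, 16, 14] ztop 0.027 minrect mm [ 526.  -429.3] [37.7 38.5] ang 32.3
tealight 0.17 rect [344, 149, 29, 24] ztop 0.036 minrect mm [ 620.  -279.4] [22.4 55.3] ang 19.4
large_tealight 0.95 rect [124, 185, 23, 23] ztop 0.031 minrect mm [506.6 301.9] [56.2 56.1] ang 48.3
large_tealight 0.85 rect [136, 146, 23, 14] ztop 0.030 minrect mm [624.8 285.8] [52.2 56. ] ang 4.0
square_candle 0.69 rect [354, 236, 31, 24] ztop 0.063 minrect mm [ 385.3 -301. ] [51.  50.3] ang 77.3
tall_candle 0.9 rect [115, 240, 30, 21] ztop 0.092 minrect mm [368.6 300. ] [40.  46.1] ang 1.7
tall_candle 0.26 rect [405, 189, 10, 14] ztop 0.027 minrect mm [ 526.1 -429. ] [36.8 38. ] ang 28.1
wide_dish 0.65 rect [65, 182, 39, 38] ztop 0.016 minrect mm [497.8 440. ] [98.4 96.3] ang 2.3
square_plate 0.62 rect [205, 118, 37, 35] ztop 0.014 minrect mm [677.1  77.2] [80.9 80.8] ang 73.0
footed_stand 0.75 rect [278, 128, 29, 28] ztop 0.058 minrect mm [ 657.2 -105.8] [75.  74.1] ang 23.6
jar 0.93 rect [276, 209, 23, 24] ztop 0.079 minrect mm [453.4 -85.8] [25.8 26.2] ang 38.0
nail_brush 0.9 rect [342, 147, 30, 26] ztop 0.036 minrect mm [ 620.  -279.4] [22.4 55.3] ang 19.4
nail_brush 0.3 rect [351, 235, 29, 24] ztop 0.063 minrect mm [ 385.3 -301. ] [51.  50.3] ang 77.3
now [0.2329 0.58   0.2205] yaw 68.1 w 0.0853 F [-0.1 -0.1  0.5] t 1.6 q7 -0.11
(0.526, -0.428, 0.22, -39) -> [-1.619, -2.065, 0.001] [-0.0, 0.0, -0.2024]
(0.526, -0.428, 0.033, -39) -> [-1.619, -2.065, 0.469] [-0.0, 0.0, -0.2024]
```

play_rows(plan=[[[-0.93,-0.52,-0.1],[0,0,0.189],1],[[-0.93,-0.52,-0.1],[0,0,0.189],1],[[-0.93,-0.52,-0.1],[0,0,0.189],1],[[-0.93,-0.52,-0.1],[0,0,0.189],1],[[-0.93,-0.52,-0.1],[0,0,0.189],1],[[-0.93,-0.52,-0.1],[0,0,0.189],1],[[-0.93,-0.52,-0.1],[0,0,0.189],1],[[-0.93,-0.52,-0.1],[0,0,0.189],1],[[-0.93,-0.52,-0.1],[0,0,0.189],1],[[-0.93,-0.52,-0.1],[0,0,0.189],1],[[-0.93,-0.52,-0.1],[0,0,0.189],1],[[-0.93,-0.52,-0.1],[0,0,0.189],1]])

```text
time: 2.85
ee_pos: [0.5, 0.2493, 0.2604]
ee_rot: [0.706, 0.708, -0.0, -0.0]
contact_force: [-0.0, -0.4, -0.2]
grip_width: 0.0856
grip_force: 0.0
```

```bash
python3 - <<'E'
from h import *
rel([(.526,-.1,.25,0)])
E
```

```text
now [0.5    0.2493 0.2604] yaw 0.2 w 0.0856 F [-0.  -0.4 -0.2] t 2.9 q7 -0.42
(0.526, -0.1, 0.25, 0) -> [-0.873, 0.063, 0.026] [-0.0001, -0.0001, 0.0005]
```

play_rows(plan=[[[-0.95,0.065,0],[0,0,0.0005],1],[[-0.95,0.065,0],[0,0,0.0005],1],[[-0.95,0.065,0],[0,0,0.0005],1],[[-0.95,0.065,0],[0,0,0.0005],1],[[-0.95,0.065,0],[0,0,0.0005],1],[[-0.95,0.065,0],[0,0,0.0005],1],[[-0.95,0.065,0],[0,0,0.0005],1],[[-0.95,0.065,0],[0,0,0.0005],1]])

```text
time: 3.65
ee_pos: [0.5269, -0.1341, 0.2607]
ee_rot: [0.708, 0.706, -0.0, 0.0]
contact_force: [-0.0, 1.0, 0.4]
grip_width: 0.0854
grip_force: 0.0
```

```bash
python3 - <<'E'
from h import *
rel([(.526,-.429,.25,0),(.526,-.429,.15,0)])
E
```

```text
now [ 0.5269 -0.1341  0.2607] yaw -0.1 w 0.0854 F [-0.   1.   0.4] t 3.6 q7 0.33
(0.526, -0.429, 0.25, 0) -> [-0.737, -0.0, 0.027] [0.0001, 0.0001, -0.0004]
(0.526, -0.429, 0.15, 0) -> [-0.737, -0.001, 0.277] [0.0001, 0.0001, -0.0004]
```

play_rows(plan=[[[-0.735,0,0.1],[0,0,0],1],[[-0.735,0,0.1],[0,0,0],1],[[-0.735,0,0.1],[0,0,0],1],[[-0.735,0,0.1],[0,0,0],1],[[-0.735,0,0.1],[0,0,0],1],[[-0.735,0,0.1],[0,0,0],1],[[-0.735,0,0.277],[0,0,0],1],[[-0.735,0,0.277],[0,0,0],1],[[-0.735,0,0.277],[0,0,0],1],[[-0.735,0,0.277],[0,0,0],1]])

```text
time: 4.65
ee_pos: [0.5275, -0.425, 0.1505]
ee_rot: [0.707, 0.707, 0.0, 0.0]
contact_force: [0.3, -0.1, 1.0]
grip_width: 0.0852
grip_force: 0.0
```

```bash
python3 - <<'E'
from h import *
s=snap('wrist','w1.png');measure('wrist',['tealight'],s)
T=np.linalg.inv(s['world_to_cam']);print(T.round(3))
rel([(.526,-.429,.15,0),(.526,-.429,.033,0)])
E
```

```text
tealight 0.68 rect [239, 155, 39, 43] ztop 0.027 minrect mm [ 526.6 -428.1] [37.3 37.5] ang 47.5
[[ 1.     0.    -0.     0.528]
 [ 0.    -0.958 -0.288 -0.352]
 [-0.     0.288 -0.958  0.305]
 [ 0.     0.     0.     1.   ]]
now [ 0.5277 -0.4256  0.1516] yaw -0.0 w 0.0853 F [-0.2  0.5  0. ] t 4.8 q7 0.85
(0.526, -0.429, 0.15, 0) -> [-0.009, -0.004, 0.004] [0.0003, 0.0002, -0.0001]
(0.526, -0.429, 0.033, 0) -> [-0.008, -0.005, 0.296] [0.0003, 0.0002, -0.0001]
```

View pics/w1.png

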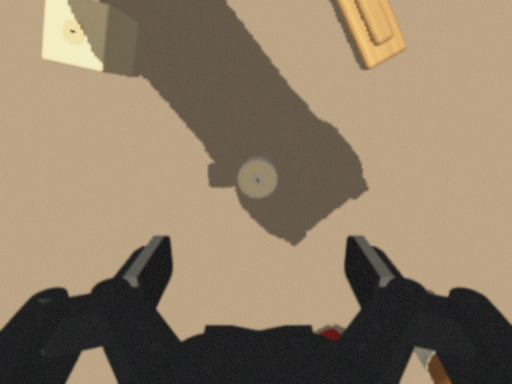

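The wrist view shows the tealight at (257,178), centred between the fingers and matching the top estimate. I'll grasp it now.

play_rows(plan=[[[-0.006,-0.003,0.2],[0,0,0],1],[[-0.006,-0.003,0.2],[0,0,0],1],[[-0.006,-0.003,0.29],[0,0,0],1],[[-0.006,-0.003,0.293],[0,0,0],1],[[-0.006,-0.003,0.293],[0,0,0],1],[[-0.006,-0.003,0.293],[0,0,0],0],[[-0.006,-0.003,0.293],[0,0,0],0],[[-0.006,-0.003,0.293],[0,0,0],0],[[-0.006,-0.003,0.293],[0,0,0],0],[[-0.006,-0.003,0.293],[0,0,0],0],[[-0.006,-0.003,0.293],[0,0,0],0],[[-0.006,-0.003,0.293],[0,0,0],0],[[-0.006,-0.003,0.293],[0,0,0],0]])

```text
time: 6.05
ee_pos: [0.5254, -0.428, 0.0325]
ee_rot: [0.708, 0.707, -0.0, -0.0]
contact_force: [0.4, -0.3, -0.2]
grip_width: -0.0
grip_force: 0.0
```

```bash
python3 - <<'E'
from h import *
s=snap('wrist','w2.png');measure('wrist',['tealight'],s)
measure('side',['tealight'])
E
```

```text
tealight 0.58 rect [227, 185, 66, 56] ztop 0.027 minrect mm [ 527.2 -423. ] [27.2 38.3] ang 86.5
tealight 0.82 rect [268, 297, 21, 22] ztop 0.026 minrect mm [ 526.8 -431.3] [36.9 37.8] ang 89.8
tealight 0.17 rect [309, 175, 13, 13] ztop 0.014 minrect mm [692.4  73.5] [84.8 48.2] ang 73.0
```

View pics/w2.png

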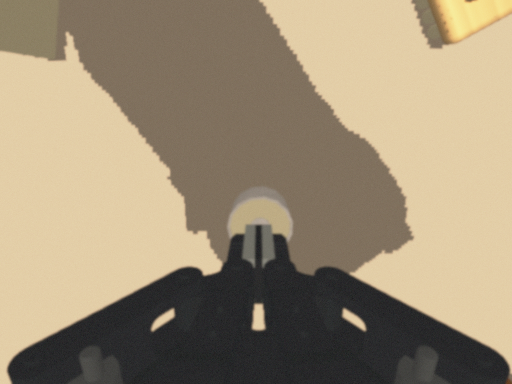

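```bash
python3 - <<'E'
from h import *
s=snap('wrist');w=world(s)
for u in (246,258,270):
  for v in (222,228,235,245,255,265): print(u,v,w[v,u].round(3),s['img'][v,u])
o=ctrl.get_obs();print(o['ee_pos'],o['contact_force'],o['grip_force'])
E
```

```text
246 222 [ 0.518 -0.427  0.025] [188 171 133]
246 228 [ 0.52  -0.416  0.055] [125 120 106]
246 235 [ 0.52  -0.417  0.061] [116 113 104]
246 245 [ 0.52  -0.417  0.071] [113 112 100]
246 255 [ 0.521 -0.417  0.079] [115 115 105]
246 265 [ 0.521 -0.416  0.089] [42 40 41]
258 222 [ 0.526 -0.427  0.024] [176 164 149]
258 228 [ 0.526 -0.417  0.053] [40 38 36]
258 235 [ 0.526 -0.417  0.061] [34 33 35]
258 245 [ 0.526 -0.416  0.072] [35 36 37]
258 255 [ 0.526 -0.417  0.08 ] [39 39 41]
258 265 [ 0.526 -0.42   0.082] [45 45 46]
270 222 [ 0.533 -0.427  0.025] [190 173 135]
270 228 [ 0.531 -0.417  0.054] [121 117 103]
270 235 [ 0.531 -0.417  0.061] [113 111 101]
270 245 [ 0.531 -0.417  0.071] [114 112 104]
270 255 [ 0.531 -0.417  0.08 ] [110 110 100]
270 265 [ 0.53  -0.416  0.089] [44 43 46]
[ 0.52542763 -0.42803497  0.03248263] [ 0.24657856 -0.61229905  0.30715921] 0.0
```

```bash
python3 - <<'E'
from h import *
s=snap('side');w=world(s);a=s['img']
cv2.imwrite('pics/s2.png',cv2.resize(a[210:340,190:370],None,fx=4,fy=4,interpolation=cv2.INTER_CUBIC)[:,:,::-1])
for v in range(255,300,3):print(v,w[v,279].round(3),a[v,279])
E
```

```text
255 [ 0.523 -0.464  0.177] [13 13 12]
258 [ 0.526 -0.437  0.148] [15 16 15]
261 [ 0.526 -0.438  0.142] [12 12 11]
264 [ 0.526 -0.438  0.135] [11 13 13]
267 [ 0.526 -0.437  0.127] [13 13 11]
270 [ 0.526 -0.438  0.12 ] [25 22 17]
273 [ 0.529 -0.417  0.095] [57 47 34]
276 [ 0.529 -0.419  0.089] [22 18 16]
279 [ 0.528 -0.428  0.09 ] [12 11 10]
282 [ 0.527 -0.429  0.083] [ 9  9 11]
285 [ 0.527 -0.435  0.081] [33 32 26]
288 [ 0.526 -0.439  0.076] [43 39 33]
291 [ 0.527 -0.435  0.066] [43 40 35]
294 [ 0.527 -0.437  0.059] [43 39 34]
297 [ 0.527 -0.439  0.054] [44 40 34]
```

View pics/s2.png

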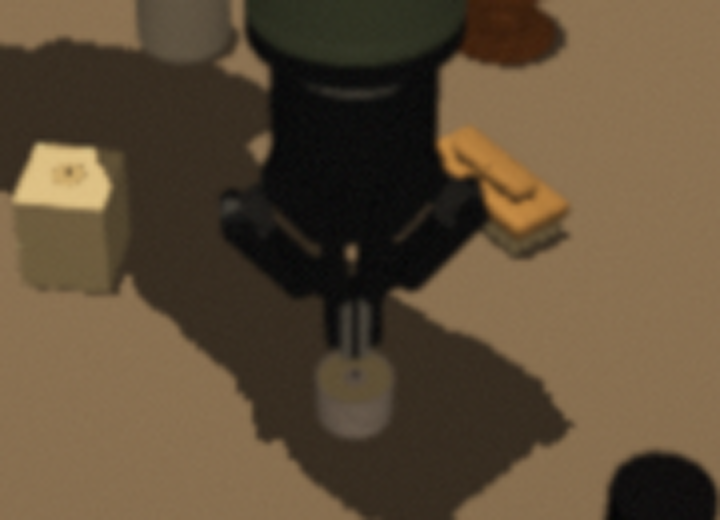

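Both cameras put the shut fingertips at about z=0.051 while the TCP reads 0.0325, so the tips really stand about 18 mm behind the reported TCP. They closed over the candle without touching it. I'll correct for that by going about 40 mm lower.

play_rows(plan=[[[0,0,0],[0,0,0],1],[[0,0,0],[0,0,0],1],[[0,0,0],[0,0,0],1],[[0,0,0],[0,0,0],1],[[0,0,0],[0,0,0],1],[[0,0,0],[0,0,0],1],[[0,0,0],[0,0,0],1],[[0,0,0.06],[0,0,0],1],[[0,0,0.1],[0,0,0],1],[[0,0,0.1],[0,0,0],1],[[0,0,0.1],[0,0,0],1],[[0,0,0.1],[0,0,0],0],[[0,0,0.1],[0,0,0],0],[[0,0,0.1],[0,0,0],0],[[0,0,0.1],[0,0,0],0],[[0,0,0.1],[0,0,0],0],[[0,0,0.1],[0,0,0],0],[[0,0,0.1],[0,0,0],0],[[0,0,0.1],[0,0,0],0]])

```text
time: 8.25
ee_pos: [0.5257, -0.4282, -0.0066]
ee_rot: [0.708, 0.706, 0.0, 0.0]
contact_force: [-1.7, 2.4, 8.9]
grip_width: 0.0362
grip_force: 59.6
```

play_rows(plan=[[[0,0,-0.1],[0,0,0],0],[[0,0,-0.3],[0,0,0],0],[[0,0,-0.4],[0,0,0],0],[[0,0,-0.4],[0,0,0],0],[[0.95,-0.05,-0.42],[0,0,0],0],[[0.95,-0.05,-0.42],[0,0,0],0],[[0.95,-0.05,-0.42],[0,0,0],0],[[0.95,-0.05,-0.42],[0,0,0],0],[[0.95,-0.05,-0.42],[0,0,0],0],[[0.95,-0.05,-0.42],[0,0,0],0],[[0.95,-0.05,-0.42],[0,0,0],0],[[0.95,-0.05,-0.42],[0,0,0],0],[[0.95,-0.05,-0.42],[0,0,0],0]])

```text
time: 9.55
ee_pos: [0.5061, -0.0433, 0.1607]
ee_rot: [0.706, 0.709, 0.001, -0.001]
contact_force: [0.9, -1.0, 0.2]
grip_width: 0.0358
grip_force: 60.1
```

```bash
python3 - <<'E'
from h import *
s=snap('wrist');w=world(s)
measure('wrist',['tealight','small_cup'],s)
rel([(.461,.097,.15,0),(.461,.097,0,0)])
E
```

```text
tealight 0.88 rect [221, 209, 77, 90] ztop 0.194 minrect mm [506.4 -44.2] [39.5 35.5] ang 85.4
small_cup 0.61 rect [177, 0, 70, 63] ztop 0.014 minrect mm [460.1  90.8] [52.3 64.5] ang 89.3
now [ 0.5062 -0.0485  0.1608] yaw -0.1 w 0.0360 F [-0.  -0.8  0.1] t 9.7 q7 0.26
(0.461, 0.097, 0.15, 0) -> [0.364, -0.114, 0.027] [0.0001, 0.0, -0.0003]
(0.461, 0.097, 0, 0) -> [0.364, -0.114, 0.402] [0.0001, 0.0, -0.0003]
```

play_rows(plan=[[[0.364,-0.114,0],[0,0,0],0],[[0.364,-0.114,0],[0,0,0],0],[[0.364,-0.114,0],[0,0,0],0],[[0.364,-0.114,0.1],[0,0,0],0],[[0.364,-0.114,0.25],[0,0,0],0],[[0.364,-0.114,0.3],[0,0,0],0],[[0.364,-0.114,0.3],[0,0,0],0],[[0.364,-0.114,0.3],[0,0,0],0]])

```text
time: 10.5
ee_pos: [0.4612, 0.0964, 0.0411]
ee_rot: [0.709, 0.706, -0.0, 0.0]
contact_force: [0.2, -0.3, 0.9]
grip_width: 0.0359
grip_force: 60.2
```

```bash
python3 - <<'E'
from h import *
measure('side',['tealight','small_cup'])
measure('wrist',['tealight','small_cup'])
rel([(.461,.097,.001,0)])
E
```

```text
tealight 0.47 rect [232, 158, 11, 15] ztop 0.075 minrect mm [462.   95.4] [39.1 32. ] ang 87.6
small_cup 0.76 rect [226, 174, 22, 13] ztop 0.014 minrect mm [459.7  96.8] [61.4 65. ] ang 10.7
tealight 0.95 rect [221, 208, 74, 89] ztop 0.075 minrect mm [461.9  96.3] [39.6 36. ] ang 89.6
small_cup 0.58 rect [209, 164, 100, 69] ztop 0.014 minrect mm [460.9 107.3] [44.5 64.1] ang 88.5
now [0.4614 0.0979 0.0416] yaw -0.1 w 0.0361 F [ 0.6 -0.2 -0.5] t 10.8 q7 0.07
(0.461, 0.097, 0.001, 0) -> [-0.002, -0.001, 0.101] [0.0003, -0.0001, -0.0003]
```

play_rows(plan=[[[-0.002,-0.001,0.06],[0,0,0],0],[[-0.002,-0.001,0.09],[0,0,0],0],[[-0.002,-0.001,0.1],[0,0,0],0],[[-0.002,-0.001,0.101],[0,0,0],0],[[-0.002,-0.001,0.101],[0,0,0],0],[[-0.002,-0.001,0.101],[0,0,0],0.6],[[-0.002,-0.001,0.101],[0,0,0],0.6],[[-0.002,-0.001,0.101],[0,0,0],0.6],[[-0.002,-0.001,0.101],[0,0,0],0.6],[[-0.002,-0.001,0],[0,0,0],0.8],[[-0.002,-0.001,-0.2],[0,0,0],1],[[0,0,-0.4],[0,0,0],1],[[0,0,-0.4],[0,0,0],1],[[0,0,-0.4],[0,0,0],1],[[0,0,-0.4],[0,0,0],1]])

```text
time: 12.3
ee_pos: [0.4614, 0.0983, 0.2021]
ee_rot: [0.708, 0.707, 0.002, 0.0]
contact_force: [0.2, -0.3, -0.7]
grip_width: 0.0851
grip_force: 0.0
```

```bash
python3 - <<'E'
from h import *
measure('wrist',['tealight','small_cup'])
measure('top',['large_tealight','wide_dish'])
rel([(.626,.288,.2,0),(.626,.288,.1,0)])
E
```

```text
tealight 0.85 rect [242, 146, 34, 36] ztop 0.033 minrect mm [460.8  97.2] [38.2 37. ] ang 3.1
small_cup 0.8 rect [231, 136, 54, 52] ztop 0.014 minrect mm [460.6  97.2] [63.  64.2] ang 83.6
large_tealight 0.78 rect [97, 117, 23, 26] ztop 0.030 minrect mm [688.3 393.1] [58.4 55.6] ang 30.1
wide_dish 0.95 rect [65, 181, 38, 38] ztop 0.016 minrect mm [498.1 440.5] [98.8 95.6] ang 3.7
now [0.4603 0.0974 0.1995] yaw -0.1 w 0.0850 F [0.2 0.1 1. ] t 12.6 q7 -0.09
(0.626, 0.288, 0.2, 0) -> [0.477, 0.413, -0.003] [-0.0003, 0.0002, -0.0003]
(0.626, 0.288, 0.1, 0) -> [0.478, 0.414, 0.247] [-0.0003, 0.0002, -0.0003]
```

play_rows(plan=[[[0.477,0.413,0],[0,0,0],1],[[0.477,0.413,0],[0,0,0],1],[[0.477,0.413,0],[0,0,0],1],[[0.477,0.413,0],[0,0,0],1],[[0.477,0.413,0],[0,0,0],1],[[0.477,0.413,0.1],[0,0,0],1],[[0.477,0.413,0.25],[0,0,0],1],[[0.477,0.413,0.25],[0,0,0],1],[[0.477,0.413,0.25],[0,0,0],1],[[0.477,0.413,0.25],[0,0,0],1]])

```text
time: 13.6
ee_pos: [0.6272, 0.2881, 0.1024]
ee_rot: [0.708, 0.706, 0.001, 0.0]
contact_force: [0.6, -1.6, 1.1]
grip_width: 0.0853
grip_force: 0.0
```

```bash
python3 - <<'E'
from h import *
s=snap('wrist','w3.png');measure('wrist',['large_tealight'],s)
rel([(.626,.288,.1,0),(.626,.288,-.012,0)])
E
```

```text
large_tealight 0.81 rect [205, 256, 62, 69] ztop 0.029 minrect mm [604.2 185.4] [58.  57.9] ang 50.0
large_tealight 0.72 rect [303, 5, 82, 86] ztop 0.030 minrect mm [688.6 394.3] [58.1 58.3] ang 65.7
now [0.6273 0.2885 0.103 ] yaw -0.1 w 0.0851 F [-0.4 -0.4 -0.6] t 13.7 q7 -0.22
(0.626, 0.288, 0.1, 0) -> [-0.001, -0.003, 0.007] [0.0004, -0.0002, -0.0003]
(0.626, 0.288, -0.012, 0) -> [-0.002, -0.004, 0.287] [0.0004, -0.0002, -0.0003]
```

View pics/w3.png

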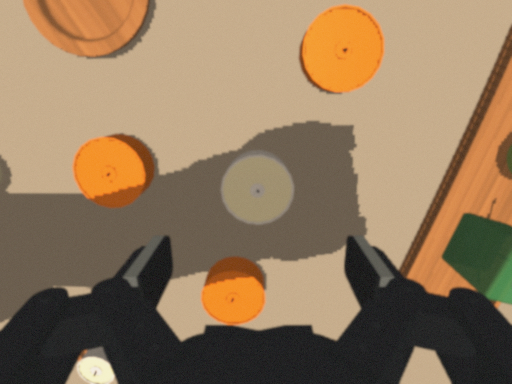

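The ivory large tealight is at (257,188), centred between the fingers, with the orange ones clear at (108,172), (232,298) and (343,50). I'll grasp it.

play_rows(plan=[[[-0.002,-0.003,0.1],[0,0,0],1],[[-0.002,-0.003,0.2],[0,0,0],1],[[-0.002,-0.003,0.27],[0,0,0],1],[[-0.002,-0.003,0.285],[0,0,0],1],[[-0.002,-0.003,0.287],[0,0,0],1],[[-0.002,-0.003,0.287],[0,0,0],0],[[-0.002,-0.003,0.287],[0,0,0],0],[[-0.002,-0.003,0.287],[0,0,0],0],[[-0.002,-0.003,0.287],[0,0,0],0],[[-0.002,-0.003,0.287],[0,0,0],0],[[-0.002,-0.003,0.287],[0,0,0],0],[[-0.002,-0.003,0.2],[0,0,0],0],[[-0.002,-0.003,0],[0,0,0],0],[[-0.002,-0.003,-0.1],[0,0,0],0],[[-0.002,-0.003,-0.1],[0,0,0],0],[[-0.002,-0.003,-0.1],[0,0,0],0]])

```text
time: 15.3
ee_pos: [0.6268, 0.2882, 0.1455]
ee_rot: [0.708, 0.707, 0.003, 0.001]
contact_force: [-0.3, -0.0, -0.2]
grip_width: 0.0562
grip_force: 64.0
```

```bash
python3 - <<'E'
from h import *
s=snap('wrist');measure('wrist',['large_tealight','wide_dish'],s)
w=world(s);print(w[:,257][np.arange(200,300,8)].round(3).tolist())
rel([(.498,.44,.1,0),(.498,.44,.02,0)])
E
```

```text
large_tealight 0.91 rect [196, 191, 128, 133] ztop 0.187 minrect mm [626.7 288.4] [56.5 59.5] ang 1.9
large_tealight 0.68 rect [100, 130, 70, 63] ztop 0.030 minrect mm [506.9 303.4] [58.  57.7] ang 22.7
wide_dish 0.43 rect [269, 307, 53, 25] ztop 0.014 minrect mm [671.6 109.7] [64.7 17.8] ang 8.6
[[0.626, 0.317, 0.176], [0.626, 0.317, 0.187], [0.626, 0.313, 0.185], [0.626, 0.31, 0.185], [0.626, 0.306, 0.186], [0.626, 0.302, 0.185], [0.626, 0.299, 0.186], [0.626, 0.295, 0.186], [0.626, 0.292, 0.187], [0.626, 0.287, 0.187], [0.626, 0.283, 0.186], [0.626, 0.278, 0.185], [0.626, 0.274, 0.186]]
now [0.6246 0.2875 0.1402] yaw -0.1 w 0.0563 F [ 0.3 -0.1 -0.7] t 15.4 q7 -0.24
(0.498, 0.44, 0.1, 0) -> [0.381, -0.317, 0.101] [-0.0001, -0.0, -0.0002]
(0.498, 0.44, 0.02, 0) -> [0.381, -0.317, 0.301] [-0.0001, -0.0, -0.0002]
```

play_rows(plan=[[[0.381,-0.315,0],[0,0,0],0],[[0.381,-0.315,0],[0,0,0],0],[[0.381,-0.315,0],[0,0,0],0],[[0.381,-0.315,0],[0,0,0],0],[[0.381,-0.315,0.05],[0,0,0],0],[[0.381,-0.315,0.15],[0,0,0],0],[[0.381,-0.315,0.25],[0,0,0],0],[[0.381,-0.315,0.25],[0,0,0],0],[[0.381,-0.315,0.25],[0,0,0],0]])

```text
time: 16.35
ee_pos: [0.4993, 0.4394, 0.0404]
ee_rot: [0.708, 0.706, -0.001, 0.0]
contact_force: [0.7, 0.7, 1.3]
grip_width: 0.0564
grip_force: 64.2
```

```bash
python3 - <<'E'
from h import *
measure('wrist',['large_tealight','wide_dish'])
measure('side',['wide_dish'])
rel([(.499,.44,-.005,0)])
E
```

```text
large_tealight 0.95 rect [470, 230, 42, 86] ztop 0.029 minrect mm [667.3 389.9] [16.1 50.8] ang 12.7
large_tealight 0.58 rect [195, 190, 126, 134] ztop 0.082 minrect mm [499.4 440.2] [56.5 58.8] ang 0.9
wide_dish 0.75 rect [182, 137, 146, 91] ztop 0.016 minrect mm [498.5 460. ] [62.  97.9] ang 89.8
wide_dish 0.59 rect [235, 124, 23, 16] ztop 0.016 minrect mm [498.3 440.3] [93.1 96.6] ang 35.8
now [0.4999 0.4406 0.0422] yaw -0.1 w 0.0564 F [ 0.4 -0.1 -0.5] t 16.6 q7 -0.47
(0.499, 0.44, -0.005, 0) -> [-0.002, -0.002, 0.118] [0.0002, -0.0003, -0.0003]
```

play_rows(plan=[[[-0.002,-0.004,0.07],[0,0,0],0],[[-0.002,-0.004,0.1],[0,0,0],0],[[-0.002,-0.004,0.115],[0,0,0],0],[[-0.002,-0.004,0.118],[0,0,0],0],[[-0.002,-0.004,0.118],[0,0,0],0],[[-0.002,-0.004,0.118],[0,0,0],0.85],[[-0.002,-0.004,0.118],[0,0,0],0.85],[[-0.002,-0.004,0.118],[0,0,0],0.85],[[-0.002,-0.004,0.118],[0,0,0],0.85],[[-0.002,-0.004,0],[0,0,0],1],[[-0.002,-0.004,-0.2],[0,0,0],1],[[0,0,-0.4],[0,0,0],1],[[0,0,-0.4],[0,0,0],1],[[0,0,-0.4],[0,0,0],1],[[0,0,-0.4],[0,0,0],1]])

```text
time: 18.1
ee_pos: [0.4997, 0.4405, 0.202]
ee_rot: [0.708, 0.707, 0.001, -0.0]
contact_force: [-0.2, 0.4, -2.9]
grip_width: 0.0627
grip_force: 57.9
```

```bash
python3 - <<'E'
from h import *
measure('wrist',['large_tealight','wide_dish'])
rel([(.5,.05,.2,-12.7)])
E
```

```text
large_tealight 0.86 rect [384, 174, 57, 53] ztop 0.029 minrect mm [688.1 394.3] [57.5 58.4] ang 88.1
large_tealight 0.82 rect [191, 192, 134, 136] ztop 0.244 minrect mm [499.6 439. ] [58.9 58.7] ang 34.2
wide_dish 0.56 rect [154, 147, 201, 170] ztop 0.226 minrect mm [499.5 446.9] [98.3 90. ] ang 3.3
now [0.4984 0.4396 0.1984] yaw -0.1 w 0.0627 F [ 0.4 -0.5 -2. ] t 18.2 q7 -0.54
(0.5, 0.05, 0.2, -12.7) -> [-0.974, 0.005, -0.002] [-0.0003, 0.0004, 0.035]
```

Opening the fingers wedged them against the inside of the dish's well, so the dish came up with the candle sitting in it. I'll set it back down, then release to an opening that touches neither and withdraw straight up.

play_rows(plan=[[[0,0,0.1],[0,0,0],1],[[0,0,0.2],[0,0,0],1],[[0,0,0.3],[0,0,0],1],[[0,0,0.4],[0,0,0],1],[[0,0,0.45],[0,0,0],1],[[0,0,0.48],[0,0,0],1],[[0,0,0.495],[0,0,0],1],[[0,0,0.502],[0,0,0],1],[[0,0,0.504],[0,0,0],1],[[0,0,0.504],[0,0,0],1],[[0,0,0.504],[0,0,0],1]])

```text
time: 19.35
ee_pos: [0.4996, 0.4404, -0.0003]
ee_rot: [0.708, 0.707, 0.001, -0.0]
contact_force: [0.4, -0.4, -2.3]
grip_width: 0.0628
grip_force: 57.7
```

```bash
python3 - <<'E'
from h import *
s=snap('wrist','w4.png');w=world(s)
measure('wrist',['large_tealight','wide_dish'],s)
measure('side',['wide_dish'])
rel([(.499,.44,-.005,0)])
E
```

```text
large_tealight 0.74 rect [193, 194, 130, 134] ztop 0.042 minrect mm [499.8 437.9] [58.5 59.2] ang 25.2
large_tealight 0.43 rect [508, 291, 4, 24] ztop 0.005 minrect mm [661.1 389.3] [ 2.4 14.7] ang 8.8
now [ 0.4994  0.4401 -0.0009] yaw -0.1 w 0.0635 F [-0.3  0.8 -1.5] t 19.6 q7 -0.45
(0.499, 0.44, -0.005, 0) -> [-0.0, -0.001, 0.01] [0.0, -0.0, -0.0003]
```

View pics/w4.png

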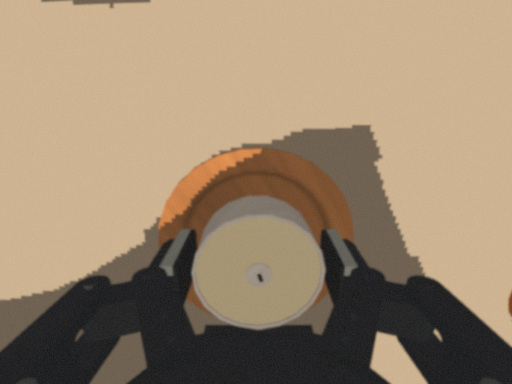

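The candle and dish still hang about 5 mm up, and the force reading shows no touchdown yet. I'll lower gently, ease the fingers to about 59 mm and lift.

play_rows(plan=[[[0,0,0.006],[0,0,0],1],[[0,0,0.01],[0,0,0],1],[[0,0,0.012],[0,0,0],1],[[0,0,0.012],[0,0,0],1],[[0,0,0.012],[0,0,0],1]])

```text
time: 20.1
ee_pos: [0.4994, 0.4403, -0.0051]
ee_rot: [0.708, 0.707, 0.0, -0.0]
contact_force: [-6.4, -2.9, 14.5]
grip_width: 0.0636
grip_force: 67.2
```

```bash
python3 - <<'E'
from h import *
measure('wrist',['large_tealight','wide_dish'])
rel([(.499,.44,-.005,0)])
s=snap('wrist');w=world(s)
for v in range(150,196,6):print(v,w[v,257].round(3))
E
```

```text
large_tealight 0.76 rect [191, 197, 133, 132] ztop 0.037 minrect mm [499.4 438.3] [58.4 59. ] ang 26.5
wide_dish 0.62 rect [157, 149, 195, 170] ztop 0.018 minrect mm [498.5 446.3] [98.3 90.5] ang 4.4
now [ 0.4994  0.4403 -0.0051] yaw -0.1 w 0.0636 F [-5.8 -2.9 14.4] t 20.2 q7 -0.45
(0.499, 0.44, -0.005, 0) -> [-0.001, -0.001, -0.0] [0.0, -0.0001, -0.0003]
150 [0.499 0.49  0.017]
156 [0.499 0.488 0.018]
162 [0.499 0.485 0.017]
168 [0.499 0.482 0.017]
174 [0.499 0.477 0.01 ]
180 [0.499 0.474 0.008]
186 [0.499 0.471 0.009]
192 [0.499 0.467 0.008]
```

play_rows(plan=[[[0,0,0],[0,0,0],0.7],[[0,0,0],[0,0,0],0.7],[[0,0,0],[0,0,0],0.7],[[0,0,0],[0,0,0],0.7],[[0,0,0],[0,0,0],0.7],[[0,0,-0.02],[0,0,0],0.7],[[0,0,-0.04],[0,0,0],0.7],[[0,0,-0.06],[0,0,0],0.7],[[0,0,-0.08],[0,0,0],0.7],[[0,0,-0.08],[0,0,0],0.7]])

```text
time: 21.3
ee_pos: [0.4999, 0.4405, 0.0275]
ee_rot: [0.708, 0.707, 0.001, 0.0]
contact_force: [0.1, 0.4, 0.2]
grip_width: 0.0597
grip_force: 0.0
```

```bash
python3 - <<'E'
from h import *
measure('wrist',['large_tealight','wide_dish'])
measure('side',['large_tealight','wide_dish'])
rel([(.499,.44,-.005,0)])
E
```

```text
large_tealight 0.98 rect [481, 239, 31, 86] ztop 0.029 minrect mm [662.4 390.4] [ 7.1 36.3] ang 10.3
large_tealight 0.9 rect [203, 177, 105, 108] ztop 0.036 minrect mm [499.3 438.3] [58.5 58.4] ang 54.7
wide_dish 0.89 rect [175, 138, 162, 149] ztop 0.016 minrect mm [500.1 442.1] [96.  98.5] ang 27.6
large_tealight 0.69 rect [243, 141, 15, 15] ztop 0.031 minrect mm [508.1 303.5] [68.5 53.9] ang 88.0
large_tealight 0.64 rect [289, 131, 18, 10] ztop 0.027 minrect mm [687.3 393.3] [53.9 61.3] ang 37.7
wide_dish 0.51 rect [234, 131, 20, 11] ztop 0.017 minrect mm [501.3 421.6] [76.6 59.7] ang 0.3
now [0.4991 0.4399 0.0257] yaw -0.1 w 0.0598 F [-0.1  0.6 -0.2] t 21.6 q7 -0.46
(0.499, 0.44, -0.005, 0) -> [0.0, -0.0, 0.077] [-0.0001, 0.0001, -0.0003]
```

The large tealight is now flat in the dish: its top is at 0.036 and it sits within 4 mm of centre. The square candle is next.

play_rows(plan=[[[0,0,-0.2],[0,0,0],0.7],[[0,0,-0.43],[0,0,0],1],[[0,0,-0.43],[0,0,0],1],[[-0.97,0.0,-0.43],[0,0,0.035],1],[[-0.97,0.0,-0.43],[0,0,0.035],1],[[-0.97,0.0,-0.43],[0,0,0.035],1],[[-0.97,0.0,-0.43],[0,0,0.035],1],[[-0.97,0.0,-0.43],[0,0,0.035],1],[[-0.97,0.0,-0.43],[0,0,0.035],1],[[-0.97,0.0,-0.43],[0,0,0.035],1],[[-0.97,0.0,-0.43],[0,0,0.035],1],[[-0.97,0.0,-0.43],[0,0,0.035],1],[[-0.97,0.0,-0.43],[0,0,0.035],1]])

```text
time: 22.9
ee_pos: [0.4987, 0.0514, 0.1982]
ee_rot: [0.782, 0.624, 0.0, -0.0]
contact_force: [-0.7, 0.3, -1.4]
grip_width: 0.0853
grip_force: 0.0
```

```bash
python3 - <<'E'
from h import *
rel([(.3853,-.301,.2,-12.7),(.3853,-.301,.12,-12.7)])
E
```

```text
now [0.4987 0.0514 0.1982] yaw -12.8 w 0.0853 F [-0.7  0.3 -1.4] t 22.9 q7 -0.13
(0.3853, -0.301, 0.2, -12.7) -> [-0.922, -0.081, -0.005] [0.0, -0.0, -0.0003]
(0.3853, -0.301, 0.12, -12.7) -> [-0.922, -0.081, 0.195] [0.0, -0.0, -0.0003]
```

play_rows(plan=[[[-0.922,-0.081,0],[0,0,0],1],[[-0.922,-0.081,0],[0,0,0],1],[[-0.922,-0.081,0],[0,0,0],1],[[-0.922,-0.081,0],[0,0,0],1],[[-0.922,-0.081,0],[0,0,0],1],[[-0.922,-0.081,0],[0,0,0],1],[[-0.922,-0.081,0],[0,0,0],1],[[-0.922,-0.081,0],[0,0,0],1],[[-0.922,-0.081,0.1],[0,0,0],1],[[-0.922,-0.081,0.2],[0,0,0],1],[[-0.922,-0.081,0.2],[0,0,0],1],[[-0.922,-0.081,0.2],[0,0,0],1]])

```text
time: 24.1
ee_pos: [0.3862, -0.3003, 0.1186]
ee_rot: [0.781, 0.625, -0.0, -0.001]
contact_force: [0.3, -0.6, 1.2]
grip_width: 0.0857
grip_force: 0.0
```

```bash
python3 - <<'E'
from h import *
measure('wrist',['square_candle'])
rel([(.3853,-.301,.12,-12.7),(.3853,-.301,.003,-12.7)])
E
```

```text
square_candle 0.87 rect [225, 154, 69, 74] ztop 0.062 minrect mm [ 386.7 -301.4] [50.5 49.8] ang 76.5
now [ 0.387  -0.3008  0.1197] yaw -12.7 w 0.0856 F [-0.  -0.2 -0.1] t 24.2 q7 0.75
(0.3853, -0.301, 0.12, -12.7) -> [-0.001, -0.004, -0.001] [0.0003, 0.0001, 0.0001]
(0.3853, -0.301, 0.003, -12.7) -> [-0.001, -0.005, 0.292] [0.0003, 0.0001, 0.0001]
```

play_rows(plan=[[[-0.001,-0.001,0.1],[0,0,0.001],1],[[-0.001,-0.001,0.2],[0,0,0.001],1],[[-0.001,-0.001,0.28],[0,0,0.001],1],[[-0.001,-0.001,0.292],[0,0,0.001],1],[[-0.001,-0.001,0.292],[0,0,0.001],1],[[-0.001,-0.001,0.292],[0,0,0.001],0],[[-0.001,-0.001,0.292],[0,0,0.001],0],[[-0.001,-0.001,0.292],[0,0,0.001],0],[[-0.001,-0.001,0.292],[0,0,0.001],0],[[-0.001,-0.001,0.292],[0,0,0.001],0],[[-0.001,-0.001,0.292],[0,0,0.001],0],[[-0.001,-0.001,0.2],[0,0,0.001],0],[[-0.001,-0.001,0],[0,0,0.001],0],[[-0.001,-0.001,-0.1],[0,0,0.001],0],[[-0.001,-0.001,-0.1],[0,0,0.001],0]])

```text
time: 25.7
ee_pos: [0.3863, -0.3017, 0.1624]
ee_rot: [0.783, 0.622, 0.001, 0.002]
contact_force: [0.5, -0.4, -1.8]
grip_width: 0.0493
grip_force: 63.7
```

```bash
python3 - <<'E'
from h import *
measure('wrist',['square_candle'])
rel([(.66,-.1,.17,-17)])
E
```

```text
square_candle 0.8 rect [190, 191, 137, 138] ztop 0.222 minrect mm [ 387.3 -297.2] [40.9 50.2] ang 76.7
now [ 0.3868 -0.3014  0.1613] yaw -13.0 w 0.0495 F [-0.1  0.3 -2. ] t 25.8 q7 0.71
(0.66, -0.1, 0.17, -17) -> [0.645, 0.552, -0.019] [0.0009, 0.0001, 0.011]
```

play_rows(plan=[[[0.645,0.552,-0.02],[0,0,0.011],0],[[0.645,0.552,-0.02],[0,0,0.011],0],[[0.645,0.552,-0.02],[0,0,0.011],0],[[0.645,0.552,-0.02],[0,0,0.011],0],[[0.645,0.552,-0.02],[0,0,0.011],0],[[0.645,0.552,-0.02],[0,0,0.011],0],[[0.645,0.552,-0.02],[0,0,0.011],0],[[0.645,0.552,-0.02],[0,0,0.011],0],[[0.645,0.552,-0.02],[0,0,0.011],0]])

```text
time: 26.7
ee_pos: [0.6586, -0.0989, 0.1648]
ee_rot: [0.804, 0.595, -0.001, -0.0]
contact_force: [-0.8, 0.1, -1.4]
grip_width: 0.0493
grip_force: 63.7
```

```bash
python3 - <<'E'
from h import *
measure('wrist',['square_plate'])
measure('top',['square_plate'])
rel([(.677,.0775,.17,-17),(.677,.0775,.04,-17)])
E
```

```text
square_plate 0.79 rect [182, 0, 84, 32] ztop 0.014 minrect mm [668.4  51.7] [28.  80.2] ang 72.2
square_plate 0.47 rect [212, 119, 8, 9] ztop 0.013 minrect mm [711.6 104. ] [ 9.3 27.3] ang 54.1
now [ 0.6581 -0.1005  0.1661] yaw -17.1 w 0.0494 F [ 1.2 -0.4 -2.3] t 26.9 q7 0.15
(0.677, 0.0775, 0.17, -17) -> [0.439, -0.086, -0.01] [-0.0, 0.0, -0.0003]
(0.677, 0.0775, 0.04, -17) -> [0.439, -0.086, 0.315] [-0.0, 0.0, -0.0003]
```

play_rows(plan=[[[0.439,-0.086,0],[0,0,0],0],[[0.439,-0.086,0],[0,0,0],0],[[0.439,-0.086,0],[0,0,0],0],[[0.439,-0.086,0],[0,0,0],0],[[0.439,-0.086,0.1],[0,0,0],0],[[0.439,-0.086,0.2],[0,0,0],0],[[0.439,-0.086,0.3],[0,0,0],0],[[0.439,-0.086,0.315],[0,0,0],0],[[0.439,-0.086,0.315],[0,0,0],0],[[0.439,-0.086,0.315],[0,0,0],0]])

```text
time: 27.9
ee_pos: [0.6785, 0.078, 0.0424]
ee_rot: [0.804, 0.594, 0.001, 0.001]
contact_force: [0.1, 0.2, -1.3]
grip_width: 0.0494
grip_force: 63.5
```

```bash
python3 - <<'E'
from h import *
s=snap('wrist','w5.png')
measure('wrist',['square_plate','square_candle'],s)
measure('side',['square_plate','square_candle'])
rel([(.677,.0775,.0095,-17)])
E
```

```text
square_plate 0.64 rect [194, 151, 125, 70] ztop 0.014 minrect mm [681.6  93.5] [46.8 79.7] ang 73.1
square_candle 0.94 rect [189, 190, 137, 138] ztop 0.102 minrect mm [679.6  81.8] [41.9 50.2] ang 72.7
square_plate 0.91 rect [294, 172, 29, 16] ztop 0.014 minrect mm [676.4  76. ] [85.1 79.9] ang 73.0
square_candle 0.67 rect [301, 146, 19, 32] ztop 0.101 minrect mm [676.7  76. ] [56.2 48.9] ang 79.0
now [0.6778 0.0787 0.041 ] yaw -17.0 w 0.0496 F [ 0.4  0.3 -2.2] t 28.2 q7 -0.05
(0.677, 0.0775, 0.0095, -17) -> [-0.003, -0.001, 0.079] [0.0002, -0.0001, -0.0]
```

View pics/w5.png

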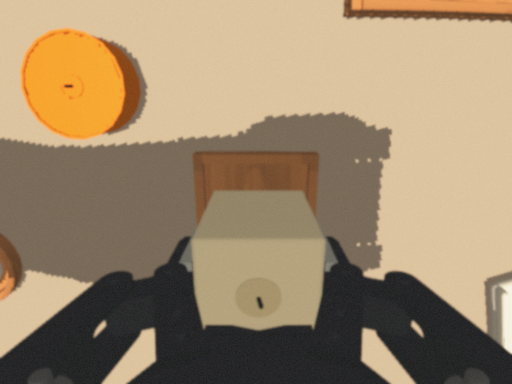

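The plate lies aligned under the candle, with its far rim at row 152 and columns 194–318. I'll lower and release.

play_rows(plan=[[[-0.003,-0.002,0.04],[0,0,0],0],[[-0.003,-0.002,0.06],[0,0,0],0],[[-0.003,-0.002,0.075],[0,0,0],0],[[-0.003,-0.002,0.081],[0,0,0],0],[[-0.003,-0.002,0.081],[0,0,0],0],[[-0.003,-0.002,0.081],[0,0,0],0]])

```text
time: 28.8
ee_pos: [0.6757, 0.0776, 0.0086]
ee_rot: [0.804, 0.595, -0.0, -0.001]
contact_force: [-13.9, 0.9, 26.0]
grip_width: 0.0493
grip_force: 66.8
```

```bash
python3 - <<'E'
from h import *
measure('wrist',['square_plate','square_candle'])
rel([(.677,.0775,.0095,-17)])
E
```

```text
square_plate 0.96 rect [183, 157, 151, 76] ztop 0.014 minrect mm [682.6  96. ] [41.4 80. ] ang 73.2
square_candle 0.95 rect [193, 189, 131, 142] ztop 0.068 minrect mm [677.   81.6] [41.8 50.2] ang 72.8
now [0.6757 0.0775 0.0086] yaw -17.0 w 0.0491 F [-14.3   0.4  25.7] t 28.9 q7 -0.03
(0.677, 0.0775, 0.0095, -17) -> [0.001, 0.003, -0.002] [-0.0002, -0.0, -0.0001]
```

play_rows(plan=[[[0,0.002,-0.003],[0,0,0],0],[[0,0.002,-0.003],[0,0,0],0.8],[[0,0.002,-0.003],[0,0,0],0.8],[[0,0.002,-0.003],[0,0,0],0.8],[[0,0.002,-0.003],[0,0,0],0.8],[[0,0.002,-0.003],[0,0,0],0.8],[[0,0,-0.05],[0,0,0],0.8],[[0,0,-0.15],[0,0,0],0.8],[[0,0,-0.3],[0,0,0],1],[[0,0,-0.48],[0,0,0],1],[[0,0,-0.48],[0,0,0],1],[[0,0,-0.48],[0,0,0],1]])

```text
time: 30.15
ee_pos: [0.6782, 0.0772, 0.2062]
ee_rot: [0.804, 0.595, 0.003, 0.002]
contact_force: [0.2, 0.5, 0.2]
grip_width: 0.085
grip_force: 0.0
```

```bash
python3 - <<'E'
from h import *
s=snap('wrist','w6.png')
measure('wrist',['square_plate','square_candle'],s)
measure('top',['tall_candle','footed_stand'])
rel([(.369,.3,.2,0),(.369,.3,.15,0)])
E
```

```text
square_candle 0.74 rect [233, 140, 50, 53] ztop 0.068 minrect mm [677.5  77.4] [49.5 50. ] ang 73.2
footed_stand 0.57 rect [279, 127, 31, 33] ztop 0.058 minrect mm [ 657.1 -105.8] [73.7 75.3] ang 47.3
footed_stand 0.46 rect [276, 210, 25, 24] ztop 0.079 minrect mm [446.9 -91.8] [23.6 20.2] ang 19.3
now [0.6758 0.0775 0.1989] yaw -17.0 w 0.0856 F [-0.3  0.1 -0. ] t 30.4 q7 -0.13
(0.369, 0.3, 0.2, 0) -> [0.307, -0.896, -0.002] [-0.0002, 0.0001, -0.0473]
(0.369, 0.3, 0.15, 0) -> [0.307, -0.896, 0.123] [-0.0002, 0.0001, -0.0473]
```

View pics/w6.png

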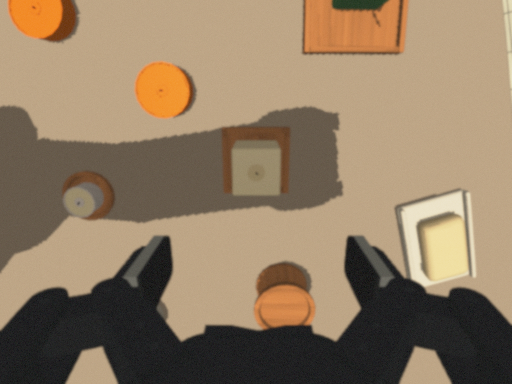

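The square candle sits inside the plate with its sides parallel to the rim, around (257,165). The tall candle is next.

play_rows(plan=[[[0.307,-0.896,0],[0,0,-0.047],1],[[0.307,-0.896,0],[0,0,-0.047],1],[[0.307,-0.896,0],[0,0,-0.047],1],[[0.307,-0.896,0],[0,0,-0.047],1],[[0.307,-0.896,0],[0,0,-0.047],1],[[0.307,-0.896,0],[0,0,-0.047],1],[[0.307,-0.896,0],[0,0,-0.047],1],[[0.307,-0.896,0],[0,0,-0.047],1],[[0.307,-0.896,0],[0,0,-0.047],1],[[0.307,-0.896,0],[0,0,-0.047],1],[[0.307,-0.896,0.1],[0,0,-0.047],1],[[0.307,-0.896,0.123],[0,0,-0.047],1],[[0.307,-0.896,0.123],[0,0,-0.047],1]])

```text
time: 31.75
ee_pos: [0.3697, 0.2984, 0.1496]
ee_rot: [0.708, 0.706, -0.002, 0.0]
contact_force: [0.2, -0.2, 0.6]
grip_width: 0.0855
grip_force: 0.0
```

```bash
python3 - <<'E'
from h import *
measure('wrist',['tall_candle'])
rel([(.369,.3,.15,0),(.369,.3,.035,0)])
E
```

```text
tall_candle 0.87 rect [226, 144, 61, 77] ztop 0.092 minrect mm [368.6 302. ] [44.7 44.3] ang 73.7
now [0.3703 0.2994 0.1512] yaw -0.2 w 0.0853 F [-0.1 -0.5  0.6] t 31.9 q7 -0.42
(0.369, 0.3, 0.15, 0) -> [0.001, -0.003, 0.003] [0.0, 0.0, -0.0005]
(0.369, 0.3, 0.035, 0) -> [0.002, -0.003, 0.291] [0.0, 0.0, -0.0005]
```

Use y=0.301. Grasp and lift to z≈0.19.

play_rows(plan=[[[0.004,-0.003,0.1],[0,0,0],1],[[0.004,-0.003,0.2],[0,0,0],1],[[0.004,-0.003,0.28],[0,0,0],1],[[0.004,-0.003,0.291],[0,0,0],1],[[0.004,-0.003,0.291],[0,0,0],1],[[0.004,-0.003,0.291],[0,0,0],0],[[0.004,-0.003,0.291],[0,0,0],0],[[0.004,-0.003,0.291],[0,0,0],0],[[0.004,-0.003,0.291],[0,0,0],0],[[0.004,-0.003,0.291],[0,0,0],0],[[0.004,-0.003,0.291],[0,0,0],0],[[0.004,-0.003,0.291],[0,0,0],0],[[0.004,-0.003,0.2],[0,0,0],0],[[0.004,-0.003,0],[0,0,0],0],[[0.004,-0.003,-0.15],[0,0,0],0],[[0.004,-0.003,-0.2],[0,0,0],0],[[0.004,-0.003,-0.2],[0,0,0],0]])

```text
time: 33.55
ee_pos: [0.3697, 0.3024, 0.2354]
ee_rot: [0.708, 0.706, 0.003, -0.001]
contact_force: [-0.5, 0.7, -3.0]
grip_width: 0.0444
grip_force: 61.8
```

```bash
python3 - <<'E'
from h import *
measure('wrist',['tall_candle'])
measure('side',['tall_candle'])
rel([(.6,.0,.23,0)])
E
```

```text
tall_candle 0.95 rect [200, 178, 114, 151] ztop 0.292 minrect mm [369.9 303.9] [41.6 44.8] ang 81.0
tall_candle 0.74 rect [194, 72, 14, 29] ztop 0.286 minrect mm [369.1 295.2] [38.5 38.5] ang 56.9
now [0.3676 0.3014 0.2297] yaw -0.1 w 0.0447 F [ 0.8  0.1 -2.4] t 33.8 q7 -0.51
(0.6, 0.0, 0.23, 0) -> [-0.753, 0.582, -0.001] [-0.0001, 0.0001, -0.0002]
```

play_rows(plan=[[[-0.753,0.582,0],[0,0,0],0],[[-0.753,0.582,0],[0,0,0],0],[[-0.753,0.582,0],[0,0,0],0],[[-0.753,0.582,0],[0,0,0],0],[[-0.753,0.582,0],[0,0,0],0],[[-0.753,0.582,0],[0,0,0],0],[[-0.753,0.582,0],[0,0,0],0],[[-0.753,0.582,0],[0,0,0],0],[[-0.753,0.582,0],[0,0,0],0],[[-0.753,0.582,0],[0,0,0],0]])

```text
time: 34.75
ee_pos: [0.5998, -0.0009, 0.2283]
ee_rot: [0.708, 0.706, -0.001, -0.001]
contact_force: [-0.4, 1.2, -1.9]
grip_width: 0.045
grip_force: 61.9
```

```bash
python3 - <<'E'
from h import *
measure('side',['footed_stand'])
rel([(.657,-.106,.23,0),(.657,-.106,.12,0)])
E
```

```text
footed_stand 0.83 rect [302, 191, 30, 37] ztop 0.057 minrect mm [ 657.4 -107. ] [77.  75.5] ang 66.4
footed_stand 0.47 rect [234, 130, 22, 11] ztop 0.018 minrect mm [504.8 410.6] [82.4 40.7] ang 17.9
now [0.5998 0.0008 0.2292] yaw -0.1 w 0.0450 F [-0.4  0.7 -1.1] t 34.9 q7 0.26
(0.657, -0.106, 0.23, 0) -> [-0.267, 0.143, -0.002] [-0.0003, -0.0, -0.0002]
(0.657, -0.106, 0.12, 0) -> [-0.267, 0.144, 0.273] [-0.0003, -0.0, -0.0002]
```

play_rows(plan=[[[-0.267,0.144,0],[0,0,0],0],[[-0.267,0.144,0],[0,0,0],0],[[-0.267,0.144,0],[0,0,0],0],[[-0.267,0.144,0.1],[0,0,0],0],[[-0.267,0.144,0.2],[0,0,0],0],[[-0.267,0.144,0.265],[0,0,0],0],[[-0.267,0.144,0.273],[0,0,0],0],[[-0.267,0.144,0.273],[0,0,0],0],[[-0.267,0.144,0.273],[0,0,0],0]])

```text
time: 35.75
ee_pos: [0.6587, -0.1067, 0.1229]
ee_rot: [0.707, 0.707, 0.001, 0.001]
contact_force: [-0.2, 0.4, -1.1]
grip_width: 0.0448
grip_force: 62.1
```

```bash
python3 - <<'E'
from h import *
s=snap('wrist');measure('wrist',['footed_stand','tall_candle'],s)
s=snap('side');a=s['img'];cv2.imwrite('pics/s7.png',cv2.resize(a[110:260,250:400],None,fx=4,fy=4,interpolation=cv2.INTER_CUBIC)[:,:,::-1])
measure('side',['footed_stand','tall_candle'],s)
rel([(.657,-.106,.0865,0)])
E
```

```text
tall_candle 0.63 rect [200, 178, 113, 155] ztop 0.180 minrect mm [ 659.3 -105. ] [41.4 45.1] ang 78.7
footed_stand 0.73 rect [303, 192, 29, 36] ztop 0.057 minrect mm [ 657.1 -108.6] [75.4 74.8] ang 82.0
tall_candle 0.8 rect [308, 157, 18, 38] ztop 0.178 minrect mm [ 659.3 -110. ] [46.4 38.9] ang 78.3
now [ 0.6582 -0.1069  0.1219] yaw -0.1 w 0.0449 F [-0.4 -0.3 -2. ] t 36.0 q7 0.48
(0.657, -0.106, 0.0865, 0) -> [0.002, -0.003, 0.089] [0.0001, -0.0, -0.0003]
```

View pics/s7.png

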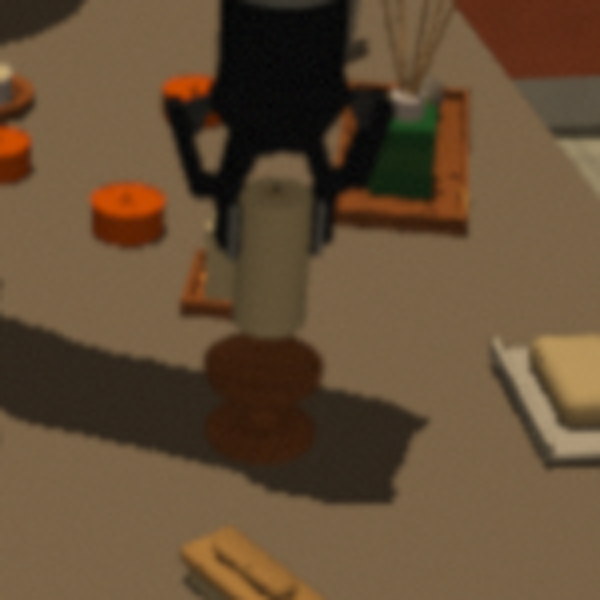

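The candle (base around (265,335) in the crop) hangs upright over the stand's cup at (263,355). I'll lower and release.

play_rows(plan=[[[0.0,-0.004,0.05],[0,0,0],0],[[0.0,-0.004,0.07],[0,0,0],0],[[0.0,-0.004,0.082],[0,0,0],0],[[0.0,-0.004,0.088],[0,0,0],0],[[0.0,-0.004,0.09],[0,0,0],0],[[0.0,-0.004,0.09],[0,0,0],0]])

```text
time: 36.65
ee_pos: [0.6566, -0.1071, 0.0857]
ee_rot: [0.708, 0.706, 0.0, 0.0]
contact_force: [-0.6, 0.4, -1.6]
grip_width: 0.045
grip_force: 62.4
```

```bash
python3 - <<'E'
from h import *
measure('wrist',['footed_stand','tall_candle'])
rel([(.657,-.106,.0865,0)])
E
```

```text
footed_stand 0.75 rect [206, 146, 113, 84] ztop 0.058 minrect mm [657.6 -93.7] [53.2 75.3] ang 87.2
tall_candle 0.74 rect [200, 178, 114, 154] ztop 0.142 minrect mm [ 656.  -105.5] [46.6 41.7] ang 10.9
now [ 0.6566 -0.107   0.0856] yaw -0.1 w 0.0446 F [-0.2 -0.3  0.1] t 36.8 q7 0.50
(0.657, -0.106, 0.0865, 0) -> [0.003, 0.001, -0.002] [0.0001, 0.0, -0.0003]
```

play_rows(plan=[[[0,0,0.002],[0,0,0],0],[[0,0,0.002],[0,0,0],0],[[0,0,0.002],[0,0,0],0.8],[[0,0,0.002],[0,0,0],0.8],[[0,0,0.002],[0,0,0],0.8],[[0,0,0.002],[0,0,0],0.8],[[0,0,0.002],[0,0,0],0.8],[[0,0,-0.04],[0,0,0],0.85],[[0,0,-0.1],[0,0,0],0.9],[[0,0,-0.2],[0,0,0],1],[[0,0,-0.4],[0,0,0],1],[[0,0,-0.4],[0,0,0],1],[[-0.3,-0.8,-0.4],[0,0,0],1],[[-0.3,-0.8,-0.4],[0,0,0],1],[[-0.3,-0.8,-0.4],[0,0,0],1],[[-0.3,-0.8,-0.4],[0,0,0],1],[[-0.3,-0.8,-0.4],[0,0,0],1],[[-0.3,-0.8,-0.4],[0,0,0],1],[[-0.3,-0.8,-0.4],[0,0,0],1],[[-0.3,-0.8,-0.4],[0,0,0],1]])

```text
time: 38.8
ee_pos: [0.332, -0.2279, 0.2462]
ee_rot: [0.71, 0.705, 0.001, -0.0]
contact_force: [0.6, 0.4, -0.3]
grip_width: 0.0853
grip_force: 0.0
```

```bash
python3 - <<'E'
from h import *
for c in('top','side'):
    s=snap(c);print(c);measure(c,names,s)
    if c=='top':t=s['img'][95:275,50:430]
    else: sd=s['img'][90:340,170:360]
cv2.imwrite('pics/fin.png',cv2.resize(t,None,fx=2.1,fy=2.1,interpolation=cv2.INTER_CUBIC)[:,:,::-1])
cv2.imwrite('pics/fins.png',cv2.resize(sd,None,fx=2.4,fy=2.4,interpolation=cv2.INTER_CUBIC)[:,:,::-1])
E
```

```text
top
tealight 0.76 rect [205, 211, 15, 13] ztop 0.033 minrect mm [461.5  96.2] [35.8 35.8] ang 1.7
large_tealight 0.79 rect [97, 118, 21, 22] ztop 0.030 minrect mm [688.5 393.6] [58.1 57.3] ang 38.9
large_tealight 0.69 rect [74, 187, 24, 23] ztop 0.036 minrect mm [499.3 437.4] [58.7 57.7] ang 23.4
square_candle 0.59 rect [210, 120, 24, 23] ztop 0.069 minrect mm [675.8  76.6] [49.7 48.5] ang 72.0
square_candle 0.47 rect [277, 209, 25, 25] ztop 0.079 minrect mm [450.7 -88.1] [42.2 32.9] ang 10.4
tall_candle 0.62 rect [286, 120, 23, 33] ztop 0.143 minrect mm [ 655.5 -108.1] [44.2 41.4] ang 76.0
small_cup 0.76 rect [200, 202, 21, 28] ztop 0.016 minrect mm [460.3  95.8] [62.9 60.3] ang 46.5
wide_dish 0.91 rect [66, 182, 34, 37] ztop 0.017 minrect mm [498.1 441.3] [94.4 92.5] ang 5.3
wide_dish 0.72 rect [207, 118, 28, 26] ztop 0.069 minrect mm [677.2  76.4] [50.7 50.8] ang 73.2
square_plate 0.93 rect [206, 128, 35, 27] ztop 0.015 minrect mm [676.4  76.4] [78.8 80.1] ang 73.1
footed_stand 0.9 rect [277, 130, 31, 26] ztop 0.058 minrect mm [ 651.3 -103. ] [76.2 62.8] ang 61.1
footed_stand 0.27
[... 949 characters left out ...]
] [46.1 41.1] ang 29.2
tall_candle 0.26 rect [241, 123, 15, 13] ztop 0.035 minrect mm [499.3 437. ] [61.2 57. ] ang 51.8
small_cup 0.63 rect [229, 173, 20, 16] ztop 0.014 minrect mm [460.5  88.9] [49.5 59.3] ang 86.3
wide_dish 0.52 rect [232, 127, 26, 13] ztop 0.018 minrect mm [498.1 427.5] [72.3 95.5] ang 81.8
square_plate 0.71 rect [237, 127, 21, 14] ztop 0.017 minrect mm [499.4 425.5] [69.1 87.4] ang 87.9
footed_stand 0.65 rect [303, 192, 29, 34] ztop 0.057 minrect mm [ 656.3 -112.3] [70.2 74.5] ang 80.7
jar 0.88 rect [224, 191, 24, 35] ztop 0.073 minrect mm [451.8 -93.3] [49.  50.8] ang 6.2
nail_brush 0.95 rect [294, 240, 38, 37] ztop 0.035 minrect mm [ 622.1 -279.9] [19.1 59.8] ang 30.6
```

View pics/fin.png

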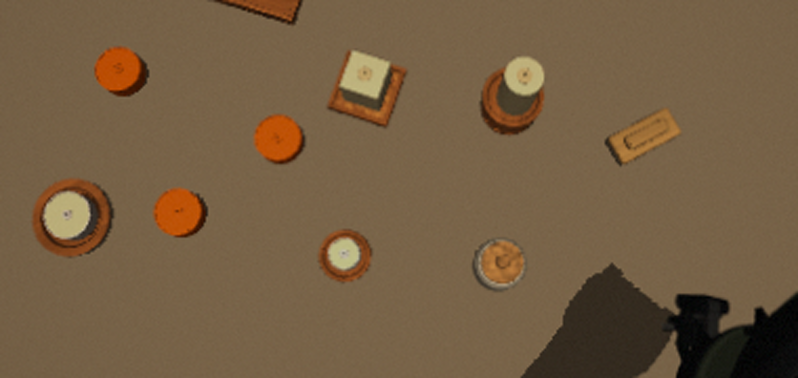

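View pics/fins.png

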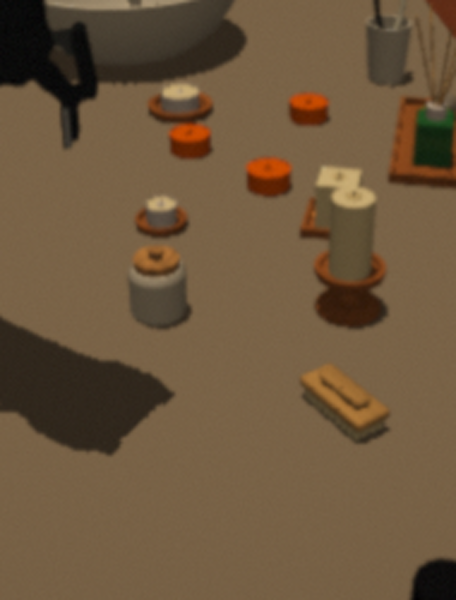

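In the final top crop the four candles sit in their holders: small tealight at (345,254), large tealight at (67,215), square candle at (365,75) and tall candle at (522,75). Their heights are right, the jar and brush have not moved, and the robot is clear. I'm handing in.

```bash
python3 -c "
from plant import ctrl
print(ctrl.hand_in())"
```

```text
the job is handed in; nothing more can be done
None
```

All four candles stand flat in their own holders by the final camera check, the jar and nail brush were not moved, and the job was handed in at about 39 s; the wide dish was briefly lifted with its candle in it and set back down.

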